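# Latch the yellow-tagged sample box

### The arm

A 6-joint arm with a two-finger parallel gripper is mounted at the origin on the work surface. World frame = base frame: x ahead of the robot, y to its left, z up, the work surface at z = 0. Lengths are in m, angles in rad, forces in N, time in s.
With the tool pointing down it reaches from about 0.375 to 0.9 m from the base axis. Payload 3.1 kg.
Tool frame: the origin (TCP) lies on the centre line of the jaws, within the pads' length; the fingertips stand 25 mm ahead of it and the grasp point (between the pads) lies 6 mm ahead of it; x points along the fingers, y is the direction in which the jaws open and shut, and the axes are right-handed (so a half turn about x gives the same grasp; the last joint's range is limited). The gripper opens to 87 mm and grips with 3 to 60 N. Pads are 19 mm wide; open, the fingers measure 117 mm over their backs; the gripper's body (75 mm by 190 mm) begins 51 mm behind the grasp point.
Start: joints at [1.002, 0.527, 1.433, -0, 1.181, -0.178], TCP at [0.237, 0.578, 0.248] pointing down, gripper open.
Joint ranges: [-3.08, 3.08], [-0.75, 2.2], [0.22, 2.44], [-1.43, 4.57], [0, 2.65], [-2.85, 2.85]. Speed limits (rad/s): [2.79, 2.79, 3.14, 3.14, 3.14, 3.14].

### API

Orientations are given as a unit quaternion [x, y, z, w].
In Python, from rig import robot gives the robot as it stands. The module is installed in compiled form; this text tells all that it offers.
- The arm moves only by the tool move_arm, never from a script. Its argument "commands" is a list of rows, each a list of 5 numbers: the gripper's target within -1 to 1 (shut at 1, half-way at 0, fully open at -1), then the shift along the tool's x, y, z in mm, then the turn about the tool's x in degrees. A call has 1 to 8 rows; each row is the pose to reach, as a shift and turn from the pose commanded when the call began, along the tool's axes at that moment; what a row does not reach only later rows make up. A row lasts 1/12 s, in which the tool goes at most 41.7 mm and 7.16 degrees, less where a joint would pass 70% of its speed; a pose out of reach is approached as far as the arm can. A call with a gripper value outside its range is refused whole. The fingers move at their own pace and stop on an object; "newtons" is the grip in N (left out, the last holds). Time passes only in rows, so rows that repeat a pose let the fingers close. It gives the time, the measured TCP pose, the force and the opening at its end, in the units of the state.
- robot.get_obs(): the state, without advancing time (a new reading comes with each control period).
- robot.camera(name): name is "scene" or "top"; returns a dict with "image" (480x640x3 uint8, red, green, blue), "fx", "fy", "cx", "cy" (pixels), "xyz" and "rotation" of the camera in the world. Camera axes: x right, y down, z forward; pixel columns grow to the right and rows downward; lengths in m; the calibration is good to about 2 mm. A picture is of the moment at which its call begins. There is no depth.
- robot.hand_in(): hands the job in, once; it reports no verdict.
Trained networks look in a picture, given as the dict that the camera call returned (one of the last four; its "shot" number tells which), for a name from the list of things; names that differ only in an ending like _2 or _b are one class to them, and where a whole thing is asked for, a point or a joint stands for the part that bears it (a point fixed in the world has none). Each returns a list of dicts, best first, with "p" (0 to 1); they miss things now and then, are a little off and sometimes report something else, mostly with a low value. They report only what shows in the picture. A call takes as long as a camera call.
- robot.regions_of(picture, name): "pixels" (480x640 bool, what is visible of it) and "bbox" ([left, top, right, bottom] in pixels, round what is visible of it).
The state is a dict: "time": time; "q": joint angles; "joint_velocities": joint speeds; "joint_torque": joint torques, N m; "position": TCP position; "tool_rot": TCP orientation; "ft_force": force on the tool from outside, world axes, zero at the start; "moment": the same for the moment, N m; "grip_width": finger opening in m.
Only numpy, scipy, OpenCV 4.12 (cv2) and the standard library are available. Lean on these libraries where they do the work, as an engineer would, in place of code of your own. Each camera call takes 0.05 s, during which the arm holds its last target.

### The job

Two seed-sample boxes stand ajar on the sorting bench. Press the far edge of the yellow-tagged box's lid down past its spring catch until it clicks and the lid stays fully shut; leave the blue-tagged box standing ajar, just as it is.

Things in the scene. Friction and masses are not known exactly. Their poses are not given: they have to be found in the camera images.
- yellow_lid (a joint): Angle (rad, 0 shut, positive open) of the stiff-hinged grey lid of the yellow-tagged box; starts 0.2 to 0.45 and stays where left. 1 to 2 N at its edge moves it. At about 0.09 its lip (36 mm wide, mid free edge) meets the round nose of a black spring catch; about 11 N at the press point takes it past, then it snaps under and is held near 0.
- yellow_press (a point): On top of the yellow-tagged lid, mid-width, 115 mm from the hinge line, 35 mm inboard of the free (far) edge; moves with the lid. x runs along the lid from hinge to free edge, y along the hinge, z out of the top. Hinge line: 115 mm back along -x and 8 mm down -z. Shut, this point is 78 mm above the bench. The catch, 40 mm wide, stands just beyond the free edge, its top at 85 mm.
- blue_lid (a joint): Angle (rad, 0 shut, positive open) of the lid of the other box, alike but with blue tags; starts at 0.2 to 0.45 and is to be left so.
- blue_press (a point): The same point on the blue-tagged lid. Both boxes are fixed to the bench, clear plastic, 150 mm (hinge to catch side) x 110 mm (along the hinge) x 70 mm high under an 8 mm lid; tags are on the lid's top and on the wall beside the catch. Either box may be on the left; hinges are on the robot's side, turned up to 26 degrees.

How it is judged:
By the outcome, as a careful person would: the job done as asked, in the order asked, and still so for the second after the job is handed in, with the robot touching nothing.
It also fails if it takes over 26 s, if anything falls off the work surface, if the arm or the gripper's body presses on something with over 40 N, if the wrist force passes 120 N, or if a joint passes its speed limit or range.

## Working session

There is one attempt and no reset: what is moved stays moved. The work goes in short steps, Python scripts to look and compute and a tool call to move; the robot and the scene stay as the last step left them, time stands still between calls to the robot, and variables do not carry over. Pictures are saved under pics/ and viewed, and the job is handed in when it is done.

Besides the shell and the picture viewer there is one more tool, called by a JSON object that holds its "name" and its "arguments", one argument or row to a line. move_arm: Moves the arm, as the interface text tells. Its arguments: {"type":"object","properties":{"commands":{"type":"array","items":{"type":"array","items":{"type":"number"}}},"newtons":{"type":"number"}},"required":["commands"]}

```bash
mkdir -p pics; python3 - <<'E'
from rig import robot
import cv2,numpy as np,pickle
o=robot.get_obs();print({k:np.round(v,3) for k,v in o.items()})
D={}
for n in("scene","top"):
    c=robot.camera(n);cv2.imwrite(f"pics/{n}0.png",c["image"][:,:,::-1])
    print(n,c["fx"],c["cx"],c["cy"],np.round(c["xyz"],3),np.round(c["rotation"],3).tolist())
    D[n]=c
    for t in("yellow_lid","blue_lid"):
        r=robot.regions_of(c,t)
        print(t,[(round(x["p"],2),x["bbox"]) for x in r])
        D[n,t]=r
pickle.dump(D,open("d.pkl","wb"))
E
```

```text
{'time': np.float64(0.0), 'q': array([ 1.002,  0.528,  1.434, -0.   ,  1.181, -0.179]), 'joint_velocities': array([ 0.001,  0.001,  0.   ,  0.001, -0.   , -0.001]), 'joint_torque': array([ -0.   , -44.003, -17.66 ,   0.063,   0.058,  -0.   ]), 'position': array([0.237, 0.578, 0.247]), 'tool_rot': array([ 0.136,  0.694, -0.138,  0.693]), 'ft_force': array([-0.231, -0.802,  0.61 ]), 'moment': array([-0.001,  0.063,  0.015]), 'grip_width': np.float64(0.087)}
scene 511.38921337392367 319.58543427029167 239.98662943538432 [ 1.127 -0.125  1.101] [0.735, 0.614, -0.189, -0.218]
yellow_lid [(0.81, [175.4, 231.6, 238.9, 291.9])]
blue_lid []
top 487.5295317861603 314.4040710236085 238.90175306933813 [0.298 0.    1.209] [-0.698, 0.712, -0.055, 0.061]
yellow_lid [(0.81, [408.7, 200.5, 474.7, 277.0])]
blue_lid [(0.83, [221.1, 179.1, 287.7, 253.1])]
```

View pics/scene0.png

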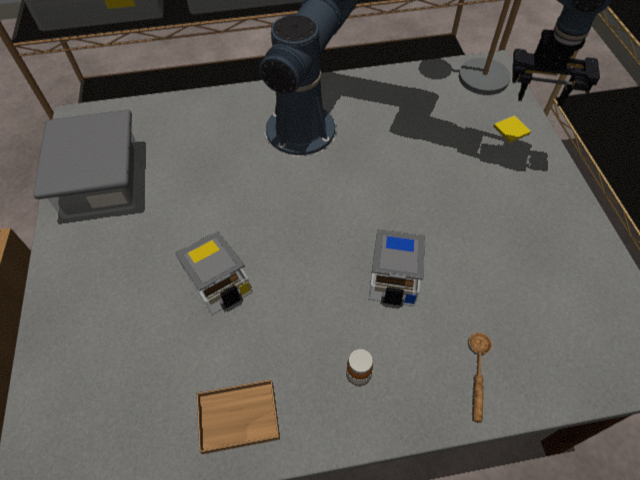

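View pics/top0.png

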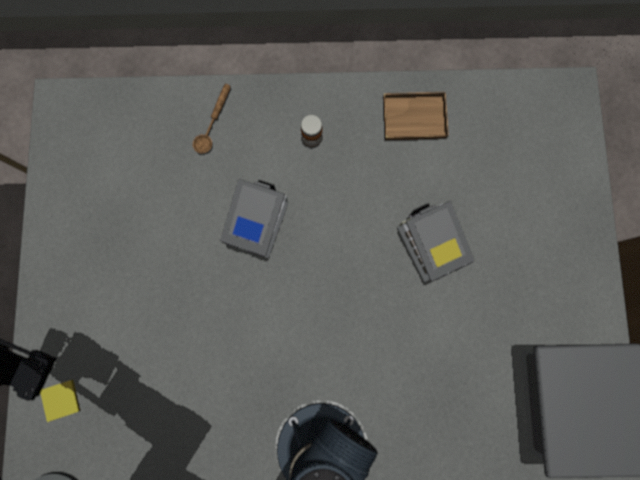

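```bash
cat > fit.py <<'E'
import numpy as np,cv2
from scipy.spatial.transform import Rotation as R
from scipy.optimize import minimize
def proj(c,P):
    p=R.from_quat(c["rotation"]).inv().apply(P-np.array(c["xyz"]))
    return np.c_[c["fx"]*p[:,0]/p[:,2]+c["cx"],c["fy"]*p[:,1]/p[:,2]+c["cy"]]
def lidpts(v,L):
    x,y,yaw,a=v
    return np.array([x,y,.07])+R.from_euler("ZY",[yaw,-a]).apply(L)
LID=np.array([[i,j,k] for i in(0,.15) for j in(-.055,.055) for k in(0,.008)])
S=8
def cost(v,views):
    t=0
    for c,m in views:
        h=cv2.convexHull((proj(c,lidpts(v,LID))).astype(np.float32))
        ys,xs=np.where(m);x0,y0=xs.min()-15,ys.min()-15;x1,y1=xs.max()+16,ys.max()+16
        sub=cv2.resize(m[y0:y1,x0:x1].astype(np.uint8),None,fx=S,fy=S,interpolation=cv2.INTER_NEAREST)
        im=np.zeros_like(sub);cv2.fillConvexPoly(im,np.round((h-[x0-.5,y0-.5])*S).astype(int),1)
        t+=1-(im&sub).sum()/(im|sub).sum()
    return t
def fit(views,v0):
    best=None
    for a in(0.02,.2,.35,.5):
        for dy in(-.15,0,.15):
            v=np.array(v0)+[0,0,dy,0];v[3]=a
            s=np.array([v]+[v+d for d in np.diag([.02,.02,.15,.12])])
            r=minimize(cost,v,args=(views,),method="Nelder-Mead",options=dict(initial_simplex=s,maxiter=300,xatol=1e-4,fatol=1e-5))
            if best is None or r.fun<best.fun:best=r
    return best
E
python3 - <<'E'
import pickle
from fit import *
D=pickle.load(open("d.pkl","rb"))
def gnd(c,u,z=.08):
    d=R.from_quat(c["rotation"]).apply([(u[0]-c["cx"])/c["fx"],(u[1]-c["cy"])/c["fy"],1]);o=np.array(c["xyz"])
    return o+d*(z-o[2])/d[2]
for t in("yellow_lid","blue_lid"):
    vs=[(D[n],D[n,t][0]["pixels"]) for n in("scene","top") if D[n,t]]
    b=D["top",t][0]["bbox"];g=gnd(D["top"],[(b[0]+b[2])/2,(b[1]+b[3])/2]);print(g)
    for V in(vs,vs[-1:],vs[:1]):
        r=fit(V,[g[0]-.07,g[1],.4 if t[0]=="y" else -.3,.3]);print(t,r.x.round(4),round(r.fun,4),lidpts(r.x,np.array([[.115,0,.008]])).round(4))
        if V is vs:
          for n in("scene","top"):
            im=D[n]["image"][:,:,::-1].copy();p=proj(D[n],lidpts(r.x,LID)); u,v=p.mean(0).astype(int)
            pp=proj(D[n],lidpts(r.x,np.array([[.115,0,.008]])))
            cr=cv2.resize(im[v-50:v+50,u-50:u+50],None,fx=5,fy=5)
            for q in(p[1::2]-[u-50,v-50])*5:cv2.circle(cr,tuple(q.astype(int)),3,(0,255,0),-1)
            cv2.circle(cr,tuple(((pp[0]-[u-50,v-50])*5).astype(int)),4,(0,0,255),-1)
            cv2.imwrite(f"pics/fit_{t}_{n}.png",cr)
E
python3 -c "
import cv2,numpy as np
a=[cv2.resize(cv2.imread(f'pics/fit_{t}_{n}.png'),(300,300)) for t in('yellow_lid','blue_lid') for n in('scene','top')]
cv2.imwrite('pics/fitall.png',np.vstack([np.hstack(a[:2]),np.hstack(a[2:])]))"
```

```text
[ 0.48027799 -0.2901241   0.08      ]
yellow_lid [ 0.4094 -0.3099  0.4189  0.2947] 0.0926 [[ 0.5078 -0.2661  0.1111]]
yellow_lid [ 0.4092 -0.3116  0.4122  0.2367] 0.0427 [[ 0.5099 -0.2676  0.1047]]
yellow_lid [ 0.4089 -0.3091  0.4224  0.2914] 0.0382 [[ 0.5072 -0.2649  0.1107]]
[0.54357308 0.14892846 0.08      ]
blue_lid [ 0.4726  0.1767 -0.347   0.3142] 0.062 [[0.5731 0.1404 0.1132]]
blue_lid [ 0.4726  0.1767 -0.347   0.3142] 0.062 [[0.5731 0.1404 0.1132]]
blue_lid [ 0.4726  0.1767 -0.347   0.3142] 0.062 [[0.5731 0.1404 0.1132]]
```

View pics/fitall.png

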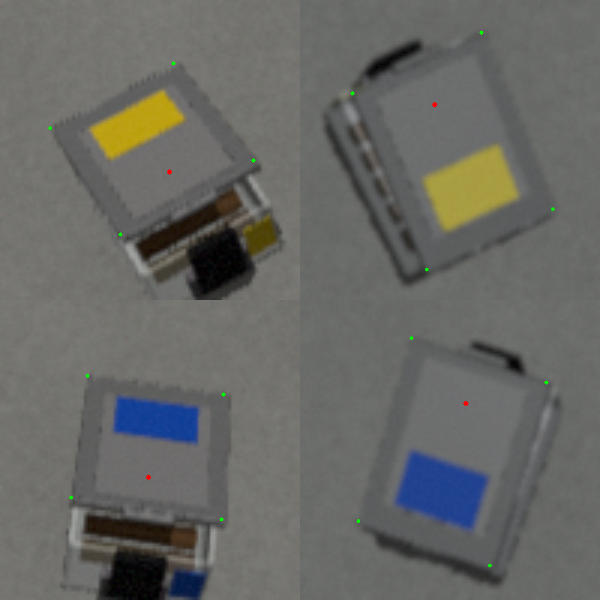

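```bash
python3 - <<'E'
from rig import robot
from fit import *
o=robot.get_obs();M=R.from_quat(o["tool_rot"]);print(M.as_matrix().round(3))
p=np.array(o["position"])
for T in([.5145,-.2631,.20],[.47,.15,.247]):print((M.inv().apply(np.array(T)-p)*1000).round(1))
h=np.array([-np.sin(.419),np.cos(.419),0]);t=M.inv().apply(h);print("turn",np.degrees(np.arctan2(t[2],t[1])))
E
```

```text
[[-0.     0.38   0.925]
 [-0.001  0.925 -0.38 ]
 [-1.    -0.001 -0.   ]]
[  47.6 -672.6  575.9]
[   0.4 -307.5  377.8]
turn -46.3375719663434
```

{"name": "move_arm", "arguments": {
  "commands": [
    [1,0,-28,24,2],
    [1,0,-56,48,4],
    [1,0,-84,72,6],
    [1,0,-112,96,8],
    [1,0,-140,120,10],
    [1,0,-168,144,12],
    [1,0,-196,168,14],
    [1,0,-224,192,16]
  ],
  "newtons": 20
}}

```text
time: 0.97
position: [0.3302, 0.2964, 0.2478]
tool_rot: [0.233, 0.668, -0.232, 0.668]
ft_force: [0.6, -0.3, 0.2]
grip_width: 0.0414
```

```bash
cat > to.py <<'E'
import sys
from rig import robot
from fit import *
o=robot.get_obs();M=R.from_quat(o["tool_rot"])
T=np.array([float(x) for x in sys.argv[1:4]])
print(o["q"].round(3),(M.inv().apply(T-np.array(o["position"]))*1000).round(1),o["position"].round(4),M.as_matrix()[:,1].round(3),o["ft_force"].round(2),o["grip_width"])
E
python3 to.py .5145 -.2631 .2
```

```text
[ 0.479  0.284  1.868 -0.     0.989 -0.422] [  47.8 -324.   492. ] [0.3302 0.2964 0.2478] [0.621 0.784 0.001] [ 0.58 -0.28  0.25] 0.04142823715489931
```

{"name": "move_arm", "arguments": {
  "commands": [
    [1,0,-20,30,2],
    [1,0,-40,60,4],
    [1,0,-60,90,6],
    [1,0,-80,120,8],
    [1,0,-100,150,10],
    [1,0,-120,180,12],
    [1,0,-140,210,14],
    [1,0,-160,240,16]
  ]
}}

```text
time: 1.63
position: [0.4193, 0.0218, 0.2478]
tool_rot: [0.324, 0.629, -0.323, 0.629]
ft_force: [0.5, -0.3, 0.5]
grip_width: 0.0004
```

```bash
python3 to.py .5145 -.2631 .2
```

```text
[-0.216  0.251  1.92   0.     0.969 -0.836] [ 47.9 -88.1 287.1] [0.4193 0.0218 0.2478] [0.814 0.581 0.001] [ 0.46 -0.28  0.55] 0.00041473828917725067
```

{"name": "move_arm", "arguments": {
  "commands": [
    [1,6,-11,36,2],
    [1,12,-22,72,4],
    [1,18,-33,108,6],
    [1,24,-44,144,8],
    [1,30,-55,180,10],
    [1,36,-66,216,12],
    [1,42,-77,252,12],
    [1,47,-86,283,12]
  ]
}}

```text
time: 2.3
position: [0.5147, -0.2593, 0.2001]
tool_rot: [0.387, 0.591, -0.387, 0.592]
ft_force: [0.3, -0.4, 0.4]
grip_width: 0.0005
```

```bash
python3 - <<'E'
from rig import robot
from fit import *
c=robot.camera("scene");cv2.imwrite("pics/s1.png",cv2.resize(c["image"][150:390,80:400,::-1],None,fx=2,fy=2))
E
python3 to.py .5145 -.2631 .155
```

```text
[-0.665  0.526  1.597 -0.003  1.01  -1.073] [44.7 -1.8 -4. ] [ 0.5175 -0.2657  0.1998] [0.917 0.398 0.002] [ 3.03 -4.37  0.93] 0.00034715676595335233
```

View pics/s1.png

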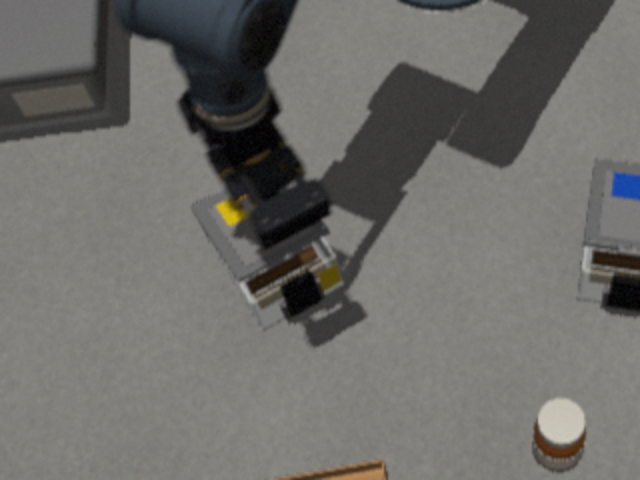

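{"name": "move_arm", "arguments": {
  "commands": [
    [1,12,-2,-3,0],
    [1,25,-2,-3,0],
    [1,38,-2,-3,0],
    [1,50,-2,-3,0],
    [1,58,-2,-3,0],
    [1,65,-2,-3,0],
    [1,72,-2,-3,0],
    [1,72,-2,-3,0]
  ]
}}

```text
time: 3.02
position: [0.5106, -0.2541, 0.1275]
tool_rot: [0.387, 0.593, -0.387, 0.591]
ft_force: [-0.3, -0.0, -0.1]
grip_width: -0.0001
```

```bash
python3 to.py .5145 -.2631 .103
```

```text
[-0.658  0.62   1.674 -0.     0.85  -1.071] [24.5 -0.1  9.8] [ 0.5106 -0.2541  0.1275] [ 0.916  0.402 -0.001] [-0.35 -0.01 -0.07] -0.00014710689820735174
```

{"name": "move_arm", "arguments": {
  "commands": [
    [1,-3,5,5,0],
    [1,-3,0,10,0],
    [1,3,0,10,0],
    [1,7,0,10,0],
    [1,10,0,10,0],
    [1,12,0,10,0],
    [1,14,0,10,0],
    [1,14,0,10,0]
  ]
}}

```text
time: 3.68
position: [0.5147, -0.2634, 0.114]
tool_rot: [0.387, 0.592, -0.387, 0.591]
ft_force: [0.5, 0.8, 0.1]
grip_width: 0.0007
```

```bash
python3 to.py .5145 -.2631 .103
```

```text
[-0.666  0.649  1.662 -0.     0.832 -1.079] [11.  -0.1 -0.3] [ 0.5147 -0.2634  0.114 ] [ 0.916  0.401 -0.001] [0.55 0.85 0.07] 0.0007094021707177995
```

{"name": "move_arm", "arguments": {
  "commands": [
    [1,2,0,0,0],
    [1,4,0,0,0],
    [1,5,0,0,0],
    [1,6,0,0,0],
    [1,6,0,0,0]
  ]
}}

```text
time: 4.1
position: [0.5152, -0.2634, 0.1109]
tool_rot: [0.387, 0.592, -0.387, 0.592]
ft_force: [-2.8, 1.9, 10.9]
grip_width: 0.0004
```

```bash
python3 to.py .5145 -.2631 .103
```

```text
[-0.666  0.654  1.664  0.     0.823 -1.079] [ 7.9 -0.5 -0.6] [ 0.5152 -0.2634  0.1109] [0.916 0.402 0.001] [-2.77  1.92 10.85] 0.0003690640869344301
```

{"name": "move_arm", "arguments": {
  "commands": [
    [1,1,0,0,0],
    [1,2,0,0,0],
    [1,3,0,0,0],
    [1,3,0,0,0]
  ]
}}

```text
time: 4.43
position: [0.5155, -0.2634, 0.1061]
tool_rot: [0.387, 0.592, -0.387, 0.592]
ft_force: [1.3, 1.1, 1.6]
grip_width: 0.0002
```

```bash
python3 to.py .5145 -.2631 .103
```

```text
[-6.660e-01  6.610e-01  1.666e+00  1.000e-03  8.140e-01 -1.079e+00] [ 3.1 -0.8 -0.7] [ 0.5155 -0.2634  0.1061] [0.916 0.401 0.001] [1.32 1.09 1.59] 0.00018106222015642695
```

{"name": "move_arm", "arguments": {
  "commands": [
    [1,2,0,0,0],
    [1,4,0,0,0],
    [1,6,0,0,0],
    [1,7,0,0,0],
    [1,7,0,0,0]
  ]
}}

```text
time: 4.85
position: [0.5154, -0.2639, 0.1026]
tool_rot: [0.387, 0.591, -0.387, 0.593]
ft_force: [-5.3, 3.2, 28.1]
grip_width: 0.0005
```

```bash
python3 to.py .5145 -.2631 .103
```

```text
[-0.666  0.667  1.667 -0.     0.806 -1.079] [-0.4 -0.5 -1.1] [ 0.5154 -0.2639  0.1026] [0.916 0.402 0.001] [-5.27  3.21 28.05] 0.00046859568080728266
```

Tip is at 77.6 mm and hit a hard stop, which fits a shut lid. I'll retreat and look.

{"name": "move_arm", "arguments": {
  "commands": [
    [1,-5,0,0,0],
    [1,-25,0,0,0],
    [1,-60,0,0,0],
    [1,-95,0,0,0],
    [1,-120,-30,0,0],
    [1,-130,-65,0,0],
    [1,-130,-105,10,0],
    [1,-130,-135,20,0]
  ]
}}

```text
time: 5.52
position: [0.3974, -0.3367, 0.2292]
tool_rot: [0.386, 0.592, -0.387, 0.592]
ft_force: [-0.1, -0.3, -0.2]
grip_width: 0.0003
```

```bash
python3 - <<'E'
from rig import robot
from fit import *
print(robot.get_obs()["position"])
ims=[]
V={"yellow_lid":[],"blue_lid":[]}
for n in("scene","top"):
    c=robot.camera(n);ims.append(c["image"][120:360,80:480,::-1] if n=="scene" else c["image"][100:340,150:550,::-1])
    for t in V:
        r=robot.regions_of(c,t);print(n,t,[(round(x["p"],2),x["bbox"]) for x in r])
        if r:V[t].append((c,r[0]["pixels"]))
for t,g in(("yellow_lid",[.409,-.31,.419,.1]),("blue_lid",[.4726,.1767,-.347,.3])):
    for W in [V[t]]+[[w] for w in V[t]]:
        r=fit(W,g);print(t,r.x.round(3),round(r.fun,3))
cv2.imwrite("pics/after.png",cv2.resize(np.vstack(ims),None,fx=1.25,fy=1.25))
E
```

```text
[ 0.39742515 -0.33670406  0.22924284]
scene yellow_lid [(0.95, [176.2, 230.5, 246.4, 300.9])]
scene blue_lid [(0.88, [373.7, 230.4, 422.8, 277.0])]
top yellow_lid [(0.91, [410.9, 200.8, 472.5, 268.5])]
top blue_lid [(0.68, [218.8, 178.6, 285.3, 255.6])]
yellow_lid [ 0.41  -0.309  0.404  0.037] 0.425
yellow_lid [ 0.404 -0.309  0.399 -0.037] 0.054
yellow_lid [ 0.421 -0.305  0.176 -0.27 ] 0.31
blue_lid [ 0.47   0.177 -0.338  0.312] 0.125
blue_lid [ 0.469  0.177 -0.329  0.307] 0.043
blue_lid [ 0.471  0.176 -0.349  0.35 ] 0.075
```

View pics/after.png

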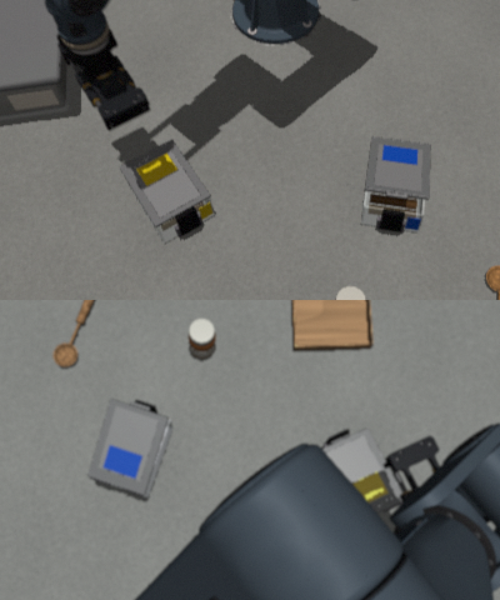

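The scene picture shows the yellow lid flat against the catch (catch at about (188,222) in the picture). The blue lid is still ajar with its interior showing, around (393,200), and the arm is clear of both boxes.

```bash
python3 -c "
from rig import robot
o=robot.get_obs();print(o['ft_force'],o['joint_velocities'].round(3));print(robot.hand_in())"
```

```text
[-0.17898902 -0.08827857  0.68179912] [ 0.019  0.001 -0.002 -0.     0.    -0.005]
the job is handed in; nothing more can be done
None
```

I pressed the yellow-tagged lid shut past its catch with the closed fingertips at the press point, then backed the arm off and handed the job in at about 6 s.

- **Pressing:** The force rose to about 11 N at the catch and dropped to about 2 N as the lid snapped under. I then pressed on to a hard stop at about 28 N (highest reading), with the fingertips at 77.6 mm; 78 mm is fully shut.
- **Yellow lid afterwards:** The scene camera puts the lid at −0.04 rad, which is shut within the fit error, and it stayed down after I let go.
- **Blue lid:** It measured about 0.31 rad both before and after, and I never touched it.
- **Check that failed:** The arm covered most of the yellow lid in the last top view, so that view's fit was unusable and so was the fit combining both views. The shut reading rests on the scene camera and the contact height.
- **At hand-in:** The arm was nearly still and well clear of both boxes, with wrist force close to zero.

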